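# Seat a keyed shaft in a timing pulley and hold it home

## Robot

A 7-joint arm with a two-finger parallel gripper is mounted at the origin on a cart in front of the work surface, level with it; the furniture and walls round the work are solid. World frame = base frame: x ahead of the robot, y to its left, z up, the work surface at z = 0. Lengths are in m, angles in rad, forces in N, time in s.
With the tool pointing down it reaches from about 0.4 to 0.875 m from the base axis. Payload 6.5 kg.
Tool frame: the origin (TCP) lies between the finger pads, 19 mm behind the fingertips; this is the grasp point; z points along the fingers, y is the direction in which the jaws open and shut (so a half turn about z gives the same grasp; the last joint's range is limited). The gripper opens to 88 mm and grips with 3 to 60 N. Pads are 18 mm wide; open, the fingers measure 123 mm over their backs; the gripper's body (75 mm by 187 mm) begins 45 mm behind the grasp point.
Start: joints at [-1.357, 0.536, -0.004, 1.538, 0.003, 1.067, -0.071], TCP at [0.18, 0.625, 0.257] pointing down, gripper open.
Joint ranges: [-2.7, 2.7], [-0.37, 2.16], [-1.27, 1.26], [0.24, 2.4], [-1.31, 4.45], [0.19, 1.91], [-2.76, 2.76]. Speed limits (rad/s): [2.39, 2.39, 3.14, 3.14, 3.14, 3.14, 3.14].

## Interface

Orientations are given as a rotation vector (axis times angle).
In Python, from plant import bot, optics gives the robot as it stands. The module is installed in compiled form; this text tells all that it offers.
- The arm moves only by the tool apply_moves, never from a script. Its argument "series" is a list of rows, each a list of 6 numbers: the shift along the world's x, y, z in cm, then the turn, a rotation vector about the world's x, y, z in rad. In form: [[dx, dy, dz, wx, wy, wz], ...]. A call has 1 to 8 rows; each row shifts and turns the pose as measured when the row begins; what a row does not reach is not made up. A row lasts 1/8 s, in which the tool goes at most 62.5 mm and 10.7 degrees, less where a joint would pass 70% of its speed; a pose out of reach is approached as far as the arm can. A call is refused whole if a number of a shift passes 6.25 or a number of a turn 0.188, either way. A call with a gripper value outside its range is refused whole. "fingers" is the finger opening in cm, from 0 to 8.81, set as the call begins (left out, the last holds). The fingers move at their own pace and stop on an object; the grip force is fixed at half the most. Time passes only in rows, so rows that do not move let the fingers close. It gives the time, the measured TCP pose, the force and the opening at its end, in the units of the state.
- bot.read_state(): the state, without advancing time (a new reading comes with each control period).
- optics.capture(name): name is "scene" or "top" or "wrist"; returns the picture (384x512x3 uint8, red, green, blue); there is no depth.
- optics.camera_model(name): a dict with "camera_matrix" (3x3 intrinsics, pixels), "rvec" (rotation vector, rad) and "tvec" (3), from world to camera coordinates, as OpenCV has them. Camera axes: x right, y down, z forward; pixel columns grow to the right and rows downward; lengths in m; the calibration is good to about 2 mm. A picture is of the moment at which its call begins: read the wrist's pose just before it. camera_model takes no time and is no camera call; for the wrist camera it gives the pose at the moment of the call.
- bot.finish_job(): hands the job in, once; it reports no verdict.
The state is a dict: "clock": time; "joints": joint angles; "joint_velocities": joint speeds; "joint_efforts": joint torques, N m; "tcp_pos": TCP position; "ee_rot": TCP orientation; "force": force on the tool from outside, world axes, zero at the start; "ft_torque": the same for the moment, N m; "gripper_width": finger opening in m.
Only numpy, scipy, OpenCV 4.12 (cv2) and the standard library are available. Lean on these libraries where they do the work, as an engineer would, in place of code of your own. Each camera call takes 0.05 s, during which the arm holds its last target. There are 200 camera calls.

## Task

Take the keyed shaft out of the fork rack by its square end and fit it into the hub of the timing pulley on the drive unit: start its plain nose in the bore, turn it until the key drops into the keyway, then push it down against the spring until the collar sits flush on the hub face. Finish while still gripping the shaft by its square end and pressing it fully home, so that a colleague can tighten the set screws; do not let go. Leave the plain spindle hanging in the rack and the tools on the bench where they are.

Things in the scene. Friction and masses are not known exactly. Their poses are not given: they have to be found in the camera images.
- keyed_shaft: Bare steel shaft, 95 mm long, 0.3 kg, hanging upright in one slot of the fork rack. Origin: centre of its lower end, z up along it. Round nose and body 20 mm in diameter (lowest 4 mm taper to 14 mm); a dark key on its -x side from z = 15 to 38.5 mm, 8 mm wide, reaching 14 mm from the axis, lower edges bevelled by 1.5 mm; a collar and a square end above (see the points).
- drive_end (a point): Middle of the keyed shaft's square drive end, on the axis, 71 mm above its lower end; axes as the shaft. The end is 22 mm across flats (faces across x and across y) and spans 24 mm above and below this point: grip it here, on either pair of faces.
- shaft_collar (a point): Centre of the underside of the keyed shaft's collar, 40 mm above its lower end; axes as the shaft. The collar is round, 46 mm in diameter, 7 mm thick, with a notch in its rim on the -x side, over the key. This point comes to hub_face when the shaft is home.
- hub_face (a point): Centre of the top face of the pulley's hub, 78 mm above the bench; axes as the drive unit. Bore 22 mm; keyway 10.5 mm wide, reaching 15.5 mm from the axis. It faces this frame's -x, but the pulley stands turned by up to 0.7 rad either way: look, or feel for it with the key, which meets the face 25 mm before home. The pulley turns stiffly (0.3 N m).
- thrust_pin (a joint): Spring-loaded brass pin in the pulley's bore: 0 m when up (its top 28 mm below the hub face), grows as the shaft pushes it down, 0.012 m when the shaft is home. The spring resists with 4 N at first and about 13 N at home, and lifts the shaft again when it is let go.
- drive_unit: Drive unit, fixed on the bench: steel base plate 120 x 120 x 12 mm with four screws, a grey bearing housing, and on it the aluminium timing pulley (65 mm over its flanges; its hub, 44 mm in diameter, stands 14 mm above the toothed rim), axis vertical. Origin: centre of the plate's underside, on the pulley's axis.
- shaft_rack: Grey fork rack fixed on the bench, 86 mm deep (x), 220 mm wide (y): a fork plate 8 mm thick with its top 75 mm above the bench on a back wall at +x. Two slots 34 mm wide, open to -x, with centres at x = -12 mm, y = -50 and +50 mm; in each a shaft hangs by its collar. Lift straight up. Origin: centre of the underside.
- plain_spindle: Plain steel spindle without a key, 80 mm long: round throughout (20 mm, stepped down to 13 mm at the top) with a like collar of 46 mm; hangs in the other slot. Origin: centre of its lower end, z up. Leave it.
- hex_keys: Dark blue folding hex key set, 26 x 90 x 22 mm, lying on the bench near its front edge. Leave it.
- cutters: Blue-handled side cutters, 52 x 131 x 14 mm, lying near the bench's front edge on the right. Leave them.
- marker_pen: Marker pen, 19 x 136 mm, lying near the bench's front edge on the left. Leave it.
Things that resemble listed ones, but are neither listed nor needed, are in the scene too. What is shaped like the keyed_shaft but yellow is not meant.

How it is judged:
By the outcome, as a careful person would: the job done as asked, in the order asked, and still so for the second after the job is handed in, while the arm keeps its last pose, push and grip.
It also fails if it takes over 54 s, if anything falls off the work surface, if the arm or the gripper's body presses on something with over 40 N, if the wrist force passes 120 N, or if a joint passes its speed limit or range.

## Working session

There is one attempt and no reset: what is moved stays moved. The work goes in short steps, Python scripts to look and compute and a tool call to move; the robot and the scene stay as the last step left them, time stands still between calls to the robot, and variables do not carry over. Pictures are saved under pics/ and viewed, about 8 in all and at most 12, crops included, and the job is handed in when it is done.

Besides the shell and the picture viewer there is one more tool, called after ">>>" as name(argument=value, ...), one argument or row to a line, values as JSON. apply_moves: Moves the arm, as the interface text tells. Its arguments: {"type":"object","properties":{"series":{"type":"array","items":{"type":"array","items":{"type":"number"}}},"fingers":{"type":"number"}},"required":["series"]}

```bash
mkdir -p pics; cat > h.py <<'E'
import numpy as np, cv2
from plant import bot, optics
def cam(n):
    m=optics.camera_model(n); return np.array(m["camera_matrix"],float),cv2.Rodrigues(np.array(m["rvec"],float))[0],np.array(m["tvec"],float).ravel()
def ray(n,uv,z,c=None):
    K,R,t=c or cam(n); d=R.T@np.linalg.solve(K,[uv[0],uv[1],1.]); o=-R.T@t
    return o+d*(z-o[2])/d[2]
def proj(n,P,c=None):
    K,R,t=c or cam(n); p=K@(R@np.array(P,float)+t); return p[:2]/p[2]
def snap(n,f,crop=None,s=1):
    c=cam(n); im=optics.capture(n)[:,:,::-1]
    if crop: u0,v0,u1,v1=crop; im=im[v0:v1,u0:u1]
    im=cv2.resize(np.ascontiguousarray(im),None,fx=s,fy=s,interpolation=cv2.INTER_CUBIC)
    cv2.imwrite('pics/'+f,im); return c
E
python3 - <<'E'
from h import *
a=optics.capture("scene");b=optics.capture("top")
cv2.imwrite('pics/raw_s.png',a[:,:,::-1]);cv2.imwrite('pics/raw_t.png',b[:,:,::-1])
cv2.imwrite('pics/both.png',cv2.resize(np.hstack([a,b])[:,:,::-1],(800,300),interpolation=cv2.INTER_AREA))
for n in("scene","top"):
    K,R,t=cam(n);print(n,K.round(1).tolist(),(-R.T@t).round(3),R.round(2).tolist())
print(bot.read_state())
E
```

```text
scene [[388.9, 0.0, 252.9], [0.0, 388.9, 187.5], [0.0, 0.0, 1.0]] [ 0.045 -0.578  0.706] [[0.81, -0.58, -0.02], [-0.38, -0.51, -0.77], [0.44, 0.63, -0.64]]
top [[348.3, 0.0, 255.9], [0.0, 348.3, 184.2], [0.0, 0.0, 1.0]] [ 0.415 -0.007  0.921] [[-0.0, -1.0, -0.01], [-1.0, 0.0, -0.09], [0.09, 0.01, -1.0]]
{'clock': 0.1, 'joints': array([-1.35715141,  0.53707123, -0.00442336,  1.53872365,  0.00259803,
        1.06733622, -0.071179  ]), 'joint_velocities': array([ 0.00052585, -0.00281   ,  0.0006862 , -0.0023568 , -0.00075469,
        0.00114701,  0.00090909]), 'joint_efforts': array([ 2.26008851e-03, -5.72073627e+01,  9.93655734e-01, -2.52227801e+01,
       -5.61190385e-02,  1.35226003e-02,  5.68865710e-05]), 'tcp_pos': array([0.17941091, 0.62421668, 0.25665901]), 'ee_rot': array([-4.38010939e-01, -3.11081191e+00,  2.40301628e-03]), 'force': array([-0.04582421,  0.14887621, -0.19021202]), 'ft_torque': array([-0.03327378, -0.00473448,  0.02654413]), 'gripper_width': 0.08832872336344237}
```

View pics/raw_t.png

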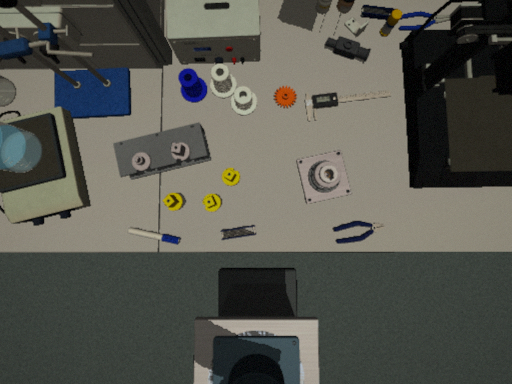

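View pics/raw_s.png

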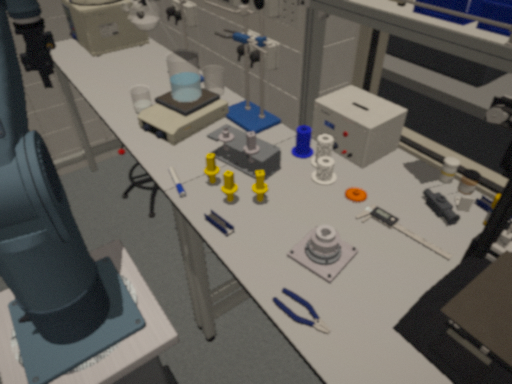

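The top view shows a fork rack near (162,150), with shafts at (141,160) and (180,151), and the drive unit at (325,177). Three yellow look-alikes stand at (174,201), (213,202) and (231,177). In the scene view the rack is at (245,150) and the pulley at (323,245). Candidates are the two rack shafts only, since the yellow ones are excluded. Next is a close crop to tell the square end from the round one.

```bash
python3 - <<'E'
from h import *
a=cv2.imread('pics/raw_t.png');b=cv2.imread('pics/raw_s.png')
def c(im,u,v,w,h): return cv2.resize(im[v:v+h,u:u+w],(400,300),interpolation=cv2.INTER_CUBIC)
out=np.vstack([np.hstack([c(a,112,120,104,78),c(b,200,115,88,66)]),np.hstack([c(a,289,147,72,54),c(b,285,215,80,60)])])
cv2.imwrite('pics/crop1.png',cv2.convertScaleAbs(out,alpha=1.3))
E
```

```text
(no output)
```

View pics/crop1.png

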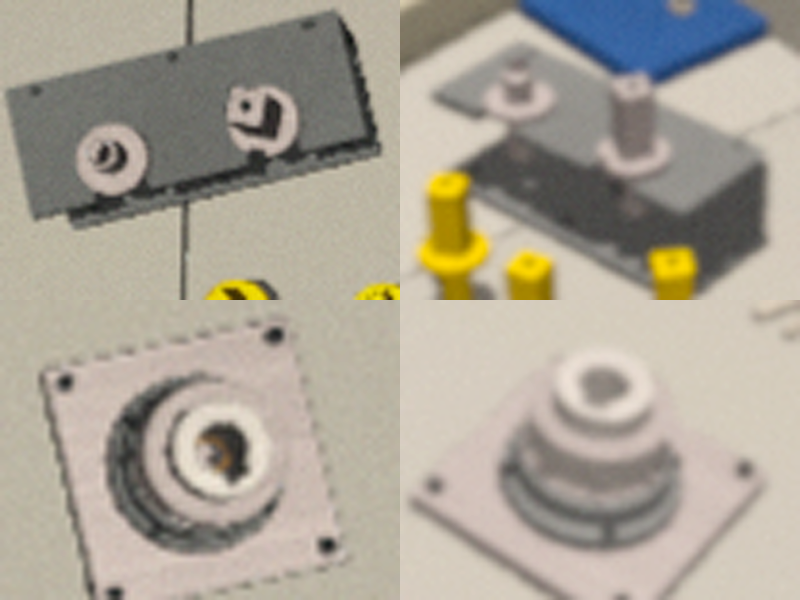

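```bash
python3 - <<'E'
from h import *
T=lambda x,y:(112+x*.26-.5,120+y*.26-.5)
S=lambda x,y:(200+(x-400)*.22-.5,115+y*.22-.5)
D=lambda x,y:(289+x*.18-.5,147+(y-300)*.18-.5)
DS=lambda x,y:(285+(x-400)*.2-.5,215+(y-300)*.2-.5)
r=lambda n,p,z:ray(n,p,z).round(4)
print('sq top',r('top',T(246,105),.13),r('scene',S(633,84),.13))
print('collar',r('top',T(262,120),.082),r('scene',S(633,153),.079),'spindle collar',r('top',T(112,158),.082))
p=[r('top',T(*q),.075) for q in((8,92),(335,12),(35,218))];print('rack',p, np.arctan2(*(p[0]-p[1])[[0,1]]),)
print('hub',r('top',D(222,447),.078),r('scene',DS(604,382),.078))
q=[r('top',D(*c),.012) for c in((66,382),(274,335),(327,545),(115,595))];print('screws',q,np.mean(q,0)); 
for i in range(4): d=q[(i+1)%4]-q[i];print(np.linalg.norm(d).round(3),np.arctan2(d[1],d[0]).round(3))
d=p[0]-p[1];print(np.arctan2(d[1],d[0]),np.linalg.norm(d))
K,R,t=cam('wrist');print(K.round(0).tolist(),(-R.T@t),R.round(2))
print(cv2.Rodrigues(bot.read_state()['ee_rot'])[0].round(3))
E
```

```text
sq top [0.5734 0.1837 0.13  ] [0.5734 0.1859 0.13  ]
collar [0.5733 0.1849 0.082 ] [0.5728 0.1869 0.079 ] spindle collar [0.5493 0.2798 0.082 ]
rack [array([0.5935, 0.3504, 0.075 ]), array([0.6451, 0.1406, 0.075 ]), array([0.5119, 0.3304, 0.075 ])] -0.2411618877678161
hub [ 0.5179 -0.1779  0.078 ] [ 0.5171 -0.1773  0.078 ]
screws [array([ 0.5572, -0.1181,  0.012 ]), array([ 0.5794, -0.217 ,  0.012 ]), array([ 0.4794, -0.2396,  0.012 ]), array([ 0.4562, -0.1397,  0.012 ])] [ 0.51805 -0.1786   0.012  ]
0.101 -1.35
0.103 -2.919
0.103 1.799
0.103 0.211
1.8119582145627127 0.2160523084810713
[[294.0, 0.0, 255.0], [0.0, 294.0, 189.0], [0.0, 0.0, 1.0]] [0.09904036 0.6481553  0.38350116] [[ 0.28  0.96 -0.  ]
 [ 0.91 -0.26  0.32]
 [ 0.31 -0.09 -0.95]]
[[-0.961  0.276 -0.   ]
 [ 0.276  0.961 -0.002]
 [-0.    -0.002 -1.   ]]
```

Both cameras agree within 2 mm: shaft at (0.573, 0.185) and hub at (0.518, -0.178). Rack yaw is about 0.24 and drive unit yaw about 0.22. I'll move above the shaft now.

>>> apply_moves(
  series=[
    [3.5, -4.5, 1, 0, 0, 0.1],
    [3.5, -4.5, 1, 0, 0, 0.1],
    [3.5, -4.5, 1, 0, 0, 0.1],
    [4, -4.5, 0, 0, 0, 0.1],
    [4, -4.5, 0, 0, 0, 0.1],
    [4, -4.5, 0, 0, 0, 0],
    [4, -4.5, 0, 0, 0, 0],
    [4, -4.5, 0, 0, 0, 0],
  ],
)

```text
clock: 1.1
tcp_pos: [0.4863, 0.2545, 0.2848]
ee_rot: [0.388, -3.115, 0.006]
force: [1.0, 0.9, 0.6]
gripper_width: 0.0882
```

>>> apply_moves(
  series=[
    [4, -3.5, -1, 0, 0, 0],
    [3, -2.5, -1.5, 0, 0, 0],
    [1.5, -1, -1.5, 0, 0, 0],
    [0, 0, 0, 0, 0, 0],
    [0, 0, 0, 0, 0, 0],
  ],
)

```text
clock: 1.72
tcp_pos: [0.5741, 0.1792, 0.2425]
ee_rot: [0.379, -3.115, 0.007]
force: [0.4, -0.6, 0.5]
gripper_width: 0.0879
```

```bash
python3 - <<'E'
from h import *
import pickle
s=bot.read_state();print(s['clock'],s['tcp_pos'],s['ee_rot'],s['force'])
c=snap('wrist','w1.png',s=1.5);pickle.dump(c,open('w1.pkl','wb'))
for P in([.5734,.185,.13],[.5734,.185,.082],s['tcp_pos']): print(proj('wrist',P,c)*1.5)
E
```

```text
1.725 [0.57410104 0.17916236 0.24253208] [ 0.37943783 -3.11461637  0.00727167] [ 0.36681677 -0.61361331  0.52707745]
[392.52955677 290.24225341]
[391.24753417 266.91663103]
[381.12658262 399.62526585]
```

View pics/w1.png

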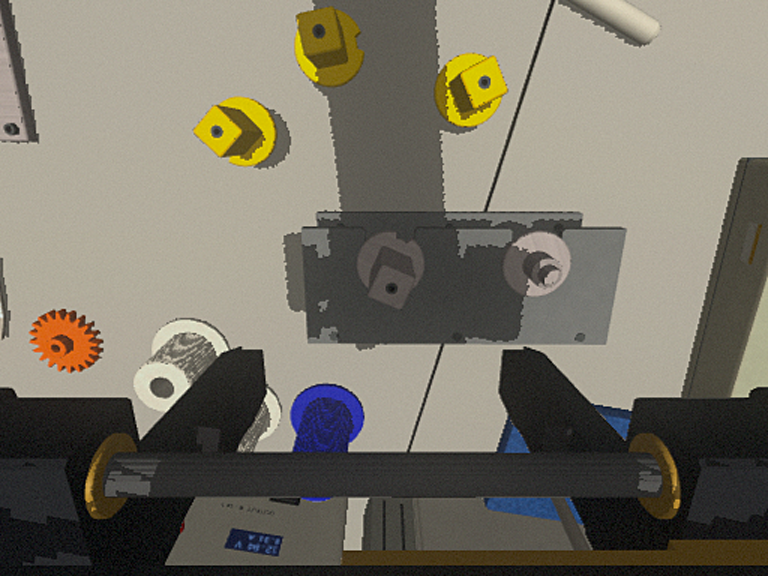

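The wrist view shows the keyed shaft's square top at (391,288), against a predicted (392,290), and the plain spindle at (545,268). The square is turned relative to the rack, so I'll enlarge it.

```bash
python3 - <<'E'
from h import *
im=optics.capture('wrist')[:,:,::-1][145:220,225:305]
im=cv2.convertScaleAbs(cv2.resize(np.ascontiguousarray(im),None,fx=8,fy=8,interpolation=cv2.INTER_CUBIC),alpha=2.2)
cv2.imwrite('pics/w1c.png',im)
E
```

```text
(no output)
```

View pics/w1c.png

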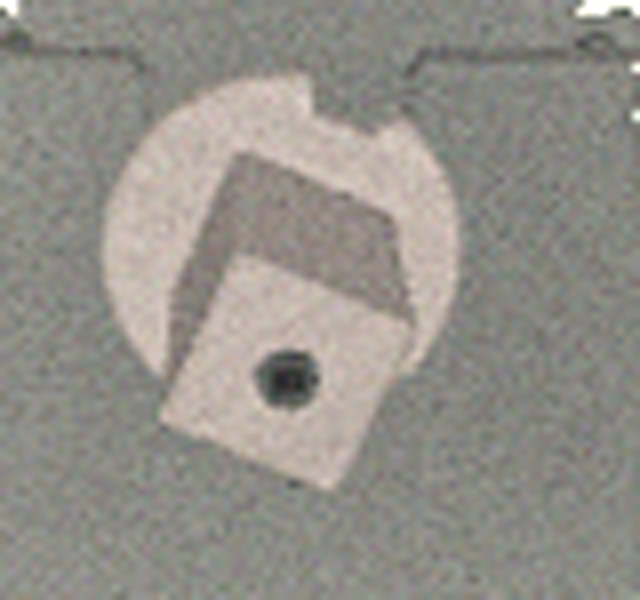

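The notch is at crop (345,115), and the square's corners are at (237,253), (412,325), (333,490) and (160,418), turned about 23° from the rack.

```bash
python3 - <<'E'
from h import *
import pickle
c=pickle.load(open('w1.pkl','rb'))
f=lambda p,z:ray('wrist',(225+p[0]/8-.5,145+p[1]/8-.5),z,c)
q=[f(p,.13) for p in((237,253),(412,325),(333,490),(160,418))]
m=np.mean(q,0);print('top c',m, f((287,378),.13))
for i in range(4): d=q[(i+1)%4]-q[i];print(np.linalg.norm(d).round(4),np.arctan2(d[1],d[0]).round(3))
cc=[f(p,.082) for p in((103,245),(460,245),(270,75))];print(cc,(cc[0]+cc[1])/2)
n=f((345,118),.082)-f((282,240),.082);print('notch dir',np.linalg.norm(n),np.arctan2(n[1],n[0]))
R=cv2.Rodrigues(bot.read_state()['ee_rot'])[0];print('jaw yaw',np.arctan2(R[1,1],R[0,1]),R.round(3).tolist())
E
```

```text
top c [0.57158007 0.18320466 0.13      ] [0.57213004 0.18351317 0.13      ]
0.0203 1.409
0.0206 -0.167
0.0206 -1.746
0.0203 2.96
[array([0.57622788, 0.16118111, 0.082     ]), array([0.56536624, 0.20509256, 0.082     ]), array([0.549967 , 0.1764335, 0.082    ])] [0.57079706 0.18313684 0.082     ]
notch dir 0.017561159256432046 2.925300717311183
jaw yaw 1.8137669437631876 [[-0.971, -0.241, -0.003], [-0.241, 0.971, -0.005], [0.004, -0.004, -1.0]]
```

>>> apply_moves(
  series=[
    [-0.1, 0.2, 0, 0, 0, -0.14],
    [-0.1, 0.2, 0, 0, 0, -0.14],
    [0, 0, -1, 0, 0, -0.14],
    [0, 0, -2, 0, 0, 0],
    [0, 0, -2, 0, 0, 0],
    [0, 0, 0, 0, 0, 0],
    [0, 0, 0, 0, 0, 0],
  ],
)

```text
clock: 2.7
tcp_pos: [0.5689, 0.1934, 0.1972]
ee_rot: [0.279, 3.129, 0.006]
force: [-0.2, 0.2, -0.7]
gripper_width: 0.0884
```

```bash
cat > st.py <<'E'
from h import *
s=bot.read_state();R=cv2.Rodrigues(s['ee_rot'])[0]
print(round(s['clock'],2),'pos',(s['tcp_pos']*100).round(2),'jaw',np.arctan2(R[1,1],R[0,1]).round(4),'tilt',R[:2,2].round(4),'F',s['force'].round(1),'M',s['ft_torque'].round(2),'w',s['gripper_width'].round(4),'j7',s['joints'][6].round(2))
E
python3 st.py
```

```text
Traceback (most recent call last):
  File "st.py", line 3, in <module>
    print(round(s['clock'],2),'pos',(s['tcp_pos']*100).round(2),'jaw',np.arctan2(R[1,1],R[0,1]).round(4),'tilt',R[:2,2].round(4),'F',s['force'].round(1),'M',s['ft_torque'].round(2),'w',s['gripper_width'].round(4),'j7',s['joints'][6].round(2))
                                                                                                                                                                                         ^^^^^^^^^^^^^^^^^^^^^^^^
AttributeError: 'float' object has no attribute 'round'
```

```bash
sed -i "s/s\['gripper_width'\].round(4)/round(float(s['gripper_width']),4)/" st.py; python3 st.py
```

```text
2.7 pos [56.89 19.34 19.72] jaw 1.3929 tilt [0.0008 0.0037] F [-0.2  0.2 -0.7] M [ 0.01 -0.05  0.04] w 0.0884 j7 1.09
```

>>> apply_moves(
  series=[
    [0.36, -0.94, -1, 0, 0, 0.007],
    [0, 0, -1, 0, 0, 0],
    [0, 0, -1, 0, 0, 0],
    [0, 0, 0, 0, 0, 0],
    [0, 0, 0, 0, 0, 0],
  ],
)

```text
clock: 3.32
tcp_pos: [0.5733, 0.1834, 0.1665]
ee_rot: [0.268, 3.128, 0.007]
force: [-0.1, -0.3, 0.3]
gripper_width: 0.0882
```

```bash
python3 st.py
```

```text
3.33 pos [57.33 18.34 16.65] jaw 1.4002 tilt [0.0024 0.0045] F [-0.1 -0.3  0.3] M [-0.01 -0.01  0.06] w 0.0882 j7 1.12
```

>>> apply_moves(
  series=[
    [-0.05, 0.05, -1.5, 0, 0, 0],
    [0, 0, -1.5, 0, 0, 0],
    [0, 0, -1.5, 0, 0, 0],
    [0, 0, -1.2, 0, 0, 0],
    [0, 0, 0, 0, 0, 0],
    [0, 0, 0, 0, 0, 0],
  ],
)

```text
clock: 4.08
tcp_pos: [0.5723, 0.184, 0.1048]
ee_rot: [0.267, 3.129, 0.007]
force: [-0.9, 1.1, 0.7]
gripper_width: 0.0885
```

```bash
python3 st.py
```

```text
4.08 pos [57.23 18.4  10.48] jaw 1.4005 tilt [0.0014 0.0042] F [-0.9  1.1  0.7] M [-0.03  0.02  0.01] w 0.0885 j7 1.13
```

>>> apply_moves(
  series=[
    [0, 0, 0.2, 0, 0, 0],
    [0, 0, 0, 0, 0, 0],
    [0, 0, 0, 0, 0, 0],
    [0, 0, 0, 0, 0, 0],
    [0, 0, 0, 0, 0, 0],
    [0, 0, 0, 0, 0, 0],
    [0, 0, 0, 0, 0, 0],
    [0, 0, 0, 0, 0, 0],
  ],
  fingers=0,
)

```text
clock: 5.08
tcp_pos: [0.5732, 0.1842, 0.1084]
ee_rot: [0.267, 3.127, 0.008]
force: [0.7, -0.2, 0.2]
gripper_width: 0.0218
```

```bash
python3 st.py
```

```text
5.08 pos [57.32 18.42 10.84] jaw 1.4004 tilt [0.0038 0.005 ] F [ 0.7 -0.2  0.2] M [-0.    0.01  0.01] w 0.0218 j7 1.13
```

>>> apply_moves(
  series=[
    [0, 0, 1, 0, 0, 0],
    [0, 0, 1.5, 0, 0, 0],
    [0, 0, 2, 0, 0, 0],
    [0, 0, 2.5, 0, 0, 0],
    [0, 0, 2.5, 0, 0, 0],
    [0, 0, 2.5, 0, 0, 0],
    [0, 0, 2, 0, 0, 0],
    [0, 0, 0, 0, 0, 0],
  ],
)

```text
clock: 6.08
tcp_pos: [0.5721, 0.1837, 0.2584]
ee_rot: [0.268, 3.126, 0.01]
force: [0.3, -0.6, -3.7]
gripper_width: 0.0214
```

```bash
python3 st.py
```

```text
6.08 pos [57.21 18.37 25.84] jaw 1.4 tilt [0.0051 0.0058] F [ 0.3 -0.6 -3.7] M [-0.01 -0.02  0.02] w 0.0214 j7 1.1
```

>>> apply_moves(
  series=[
    [0, -2, 0, 0, 0, 0],
    [0.2, -5, 0, 0, 0, 0],
    [0.3, -6, 0, 0, 0, 0],
    [0.3, -6, 0, 0, 0, 0],
    [0.3, -6, 0, 0, 0, 0],
    [0.3, -6, 0, 0, 0, 0],
    [0.2, -4, -1, 0, 0, 0],
    [0, -1.5, -1, 0, 0, 0],
  ],
)

```text
clock: 7.08
tcp_pos: [0.5779, -0.2003, 0.2318]
ee_rot: [-0.273, -3.124, -0.001]
force: [0.3, -0.2, -2.7]
gripper_width: 0.0212
```

```bash
python3 st.py
```

```text
7.08 pos [ 57.79 -20.03  23.18] jaw 1.3966 tilt [-0.0061  0.0013] F [ 0.3 -0.2 -2.7] M [0.02 0.03 0.03] w 0.0212 j7 1.79
```

>>> apply_moves(
  series=[
    [0.8, 0.6, 0, 0, 0, 0],
    [0, 0, 0, 0, 0, 0],
    [0, 0, 0, 0, 0, 0],
  ],
)

```text
clock: 7.45
tcp_pos: [0.585, -0.1918, 0.2298]
ee_rot: [-0.27, -3.12, -0.005]
force: [0.0, 0.0, -3.1]
gripper_width: 0.0216
```

```bash
python3 - <<'E'
from h import *
import pickle
exec(open('st.py').read())
c=cam('wrist'); im=np.ascontiguousarray(optics.capture('wrist')[:,:,::-1]); pickle.dump((c,im,s),open('w2.pkl','wb'))
p=proj('wrist',[.518,-.178,.078],c);print('hub px',p,'tcp',proj('wrist',s['tcp_pos'],c))
u,v=int(p[0]),int(p[1]);u0,v0=max(0,u-40),max(0,v-30);print(u0,v0)
a=cv2.resize(im[v0:v0+60,u0:u0+80],(480,360),interpolation=cv2.INTER_CUBIC);b=cv2.resize(im,(320,240),interpolation=cv2.INTER_AREA)
o=np.zeros((360,800,3),np.uint8);o[:,:480]=a;o[:240,480:]=b;cv2.imwrite('pics/w2.png',cv2.convertScaleAbs(o,alpha=1.3))
E
```

```text
7.45 pos [ 58.5  -19.18  22.98] jaw 1.398 tilt [-0.01    0.0038] F [ 0.   0.  -3.1] M [-0.    0.03  0.03] w 0.0216 j7 1.78
hub px [256.16465665 109.18727277] tcp [253.81631859 266.69032605]
216 79
```

View pics/w2.png

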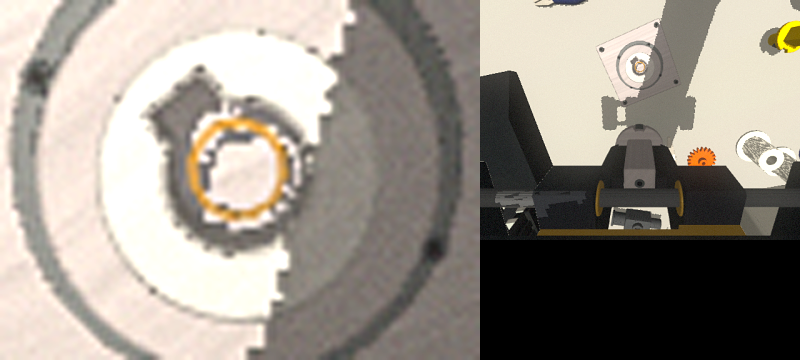

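The wrist view shows the hub face circle centred at crop (240,175) (x 101–378, y 28–322). The keyway's outer edge is midway between (149,112) and (200,68). The shaft is held upright, with its notch visible.

```bash
python3 - <<'E'
from h import *
import pickle
c,im,s=pickle.load(open('w2.pkl','rb'))
f=lambda p:ray('wrist',(216+p[0]/6-.5,79+p[1]/6-.5),.078,c)
e=[f((101,175)),f((378,175)),f((240,28)),f((240,322))];h=np.mean(e,0);print('hub',h,'diam',np.linalg.norm(e[0]-e[1]),np.linalg.norm(e[2]-e[3]))
a,b=f((149,112)),f((200,68));k=(a+b)/2-h;print('keyway w',np.linalg.norm(a-b),'r',np.linalg.norm(k),'dir',np.arctan2(k[1],k[0])%6.283,'perp',np.arctan2(*(b-a)[[1,0]])%3.1416)
# shaft notch/key direction: jaw yaw - pi/2 = shaft x yaw
R=cv2.Rodrigues(s['ee_rot'])[0];print('tool z',R[:,2])
E
```

```text
hub [ 0.51682885 -0.17845177  0.078     ] diam 0.04227280789454643 0.04330517927604716
keyway w 0.009975325902859959 r 0.015982337627563147 dir 3.63080871856972 perp 2.079638670926734
tool z [-0.01004237  0.00381158 -0.99994231]
```

Keyway direction is about 3.64 rad and the hub is at (0.5175, -0.178). The key now points at 2.97, so the turn needed is about +0.67. I'll turn part of the way now, start the nose, then turn the rest in the bore.

>>> apply_moves(
  series=[
    [-1.5, 0.3, 0, -0.004, -0.01, 0.1],
    [-2, 0.4, 0, 0, 0, 0.1],
    [-2, 0.4, 0, 0, 0, 0.1],
    [-1.2, 0.3, 0, 0, 0, 0.1],
    [0, 0, -1, 0, 0, 0],
    [0, 0, -1, 0, 0, 0],
    [0, 0, -1, 0, 0, 0],
    [0, 0, 0, 0, 0, 0],
  ],
)

```text
clock: 8.5
tcp_pos: [0.5193, -0.1709, 0.1989]
ee_rot: [-0.385, 3.114, 0.001]
force: [-0.4, 0.1, -2.6]
gripper_width: 0.0215
```

```bash
python3 st.py
```

```text
8.5 pos [ 51.93 -17.09  19.89] jaw 1.8168 tilt [0.004  0.0011] F [-0.4  0.1 -2.6] M [0.07 0.   0.03] w 0.0215 j7 2.14
```

>>> apply_moves(
  series=[
    [-0.18, -0.71, 0, -0.001, 0.004, 0],
    [0, 0, -0.8, 0, 0, 0],
    [0, 0, -0.8, 0, 0, 0],
    [0, 0, -0.8, 0, 0, 0],
    [0, 0, 0, 0, 0, 0],
    [0, 0, 0, 0, 0, 0],
  ],
)

```text
clock: 9.25
tcp_pos: [0.5179, -0.1789, 0.1732]
ee_rot: [0.384, -3.118, 0.0]
force: [-0.4, -0.5, -2.2]
gripper_width: 0.022
```

```bash
python3 st.py
```

```text
9.25 pos [ 51.79 -17.89  17.32] jaw 1.8157 tilt [ 0.     -0.0003] F [-0.4 -0.5 -2.2] M [ 0.06  0.05 -0.  ] w 0.022 j7 2.16
```

>>> apply_moves(
  series=[
    [-0.04, 0.08, -0.8, 0, 0, 0],
    [0, 0, -0.6, 0, 0, 0],
    [0, 0, -0.3, 0, 0, 0],
    [0, 0, -0.3, 0, 0, 0],
    [0, 0, -0.3, 0, 0, 0],
    [0, 0, 0, 0, 0, 0],
  ],
)

```text
clock: 10.0
tcp_pos: [0.5177, -0.178, 0.1488]
ee_rot: [-0.384, 3.118, -0.001]
force: [-0.1, 0.4, -1.6]
gripper_width: 0.0218
```

```bash
python3 st.py
```

```text
10.0 pos [ 51.77 -17.8   14.88] jaw 1.816 tilt [ 0.0005 -0.0003] F [-0.1  0.4 -1.6] M [ 0.01 -0.01 -0.06] w 0.0218 j7 2.17
```

>>> apply_moves(
  series=[
    [0, 0, -0.3, 0, 0, 0],
    [0, 0, -0.3, 0, 0, 0],
    [0, 0, -0.3, 0, 0, 0],
    [0, 0, 0, 0, 0, 0],
  ],
)

```text
clock: 10.5
tcp_pos: [0.5178, -0.178, 0.1393]
ee_rot: [-0.384, 3.117, -0.001]
force: [-0.5, 0.2, -2.5]
gripper_width: 0.0213
```

```bash
python3 st.py
```

```text
10.5 pos [ 51.78 -17.8   13.93] jaw 1.816 tilt [ 0.0009 -0.0004] F [-0.5  0.2 -2.5] M [ 0.01 -0.03  0.  ] w 0.0213 j7 2.17
```

The nose is in the bore with no side force. Next I'll ease down until the key meets the face, still 0.25 rad off.

>>> apply_moves(
  series=[
    [0, 0, -0.2, 0, 0, 0],
    [0, 0, -0.1, 0, 0, 0],
    [0, 0, -0.1, 0, 0, 0],
    [0, 0, 0, 0, 0, 0],
  ],
)

```text
clock: 11.0
tcp_pos: [0.5182, -0.1781, 0.1356]
ee_rot: [-0.384, 3.117, -0.001]
force: [-0.5, 0.7, 0.3]
gripper_width: 0.022
```

```bash
python3 st.py
```

```text
11.0 pos [ 51.82 -17.81  13.56] jaw 1.8159 tilt [ 0.0015 -0.0005] F [-0.5  0.7  0.3] M [0.08 0.25 0.03] w 0.022 j7 2.17
```

Contact is where expected (z = 0.136). Now I'll turn towards the keyway.

>>> apply_moves(
  series=[
    [-0.03, 0, 0, 0, 0, 0.06],
    [0, 0, 0, 0, 0, 0.06],
    [0, 0, 0, 0, 0, 0.06],
    [0, 0, 0, 0, 0, 0.05],
    [0, 0, 0, 0, 0, 0],
    [0, 0, 0, 0, 0, 0],
  ],
)

```text
clock: 11.75
tcp_pos: [0.5179, -0.178, 0.1354]
ee_rot: [-0.748, 3.049, -0.001]
force: [-0.1, 0.0, -1.7]
gripper_width: 0.0217
```

```bash
python3 st.py
```

```text
11.75 pos [ 51.79 -17.8   13.54] jaw 2.0517 tilt [ 0.002  -0.0001] F [-0.1  0.  -1.7] M [ 0.01  0.   -0.  ] w 0.0217 j7 2.37
```

The contact force has vanished, so the key is over the keyway. Lowering.

>>> apply_moves(
  series=[
    [-0.02, 0, -0.2, 0, 0.001, 0.015],
    [0, 0, -0.2, 0, 0, 0],
    [0, 0, -0.2, 0, 0, 0],
    [0, 0, -0.2, 0, 0, 0],
    [0, 0, 0, 0, 0, 0],
  ],
)

```text
clock: 12.38
tcp_pos: [0.5176, -0.1779, 0.1266]
ee_rot: [-0.771, 3.045, -0.0]
force: [0.1, 0.1, -2.6]
gripper_width: 0.0215
```

```bash
python3 st.py
```

```text
12.38 pos [ 51.76 -17.79  12.66] jaw 2.0668 tilt [ 0.0005 -0.0001] F [ 0.1  0.1 -2.6] M [0.08 0.04 0.06] w 0.0215 j7 2.38
```

Key is in the keyway, about 10 mm below the face, with no force. I'll continue towards the pin.

>>> apply_moves(
  series=[
    [0, 0, -0.25, 0, 0, 0],
    [0, 0, -0.25, 0, 0, 0],
    [0, 0, -0.25, 0, 0, 0],
    [0, 0, -0.2, 0, 0, 0],
    [0, 0, 0, 0, 0, 0],
  ],
)

```text
clock: 13.0
tcp_pos: [0.5179, -0.1779, 0.1179]
ee_rot: [-0.771, 3.045, -0.0]
force: [-2.0, 0.7, 5.4]
gripper_width: 0.0216
```

```bash
python3 st.py
```

```text
13.0 pos [ 51.79 -17.79  11.79] jaw 2.0666 tilt [0.0011 0.0001] F [-2.   0.7  5.4] M [ 0.27  0.67 -0.04] w 0.0216 j7 2.38
```

>>> apply_moves(
  series=[
    [-0.04, 0, -0.2, 0, 0, 0],
    [0, 0, -0.2, 0, 0, 0],
    [0, 0, -0.1, 0, 0, 0],
    [0, 0, 0, 0, 0, 0],
  ],
)

```text
clock: 13.5
tcp_pos: [0.518, -0.1779, 0.1145]
ee_rot: [-0.77, 3.044, -0.0]
force: [-2.8, 1.1, 7.7]
gripper_width: 0.0215
```

```bash
python3 st.py
```

```text
13.5 pos [ 51.8  -17.79  11.45] jaw 2.0664 tilt [0.0019 0.0004] F [-2.8  1.1  7.7] M [ 0.34  0.78 -0.04] w 0.0215 j7 2.38
```

>>> apply_moves(
  series=[
    [-0.05, 0, -0.15, 0, 0.002, 0],
    [-0.02, 0, -0.15, 0, 0, 0],
    [0, 0, -0.15, 0, 0, 0],
    [0, 0, -0.15, 0, 0, 0],
  ],
)

```text
clock: 14.0
tcp_pos: [0.5181, -0.178, 0.1114]
ee_rot: [-0.77, 3.044, 0.0]
force: [-7.0, 2.2, 21.0]
gripper_width: 0.0217
```

```bash
python3 st.py
```

```text
14.0 pos [ 51.81 -17.8   11.14] jaw 2.0662 tilt [0.0015 0.0007] F [-7.   2.2 21. ] M [0.63 1.62 0.03] w 0.0217 j7 2.38
```

>>> apply_moves(
  series=[
    [-0.05, 0.02, -0.15, 0, 0, 0],
    [-0.05, 0.02, -0.2, 0, 0, 0],
    [-0.03, 0, -0.25, 0, 0, 0],
  ],
)

```text
clock: 14.38
tcp_pos: [0.5181, -0.178, 0.1112]
ee_rot: [-0.768, 3.042, -0.0]
force: [-9.8, 4.6, 33.3]
gripper_width: 0.0216
```

```bash
python3 st.py; python3 - <<'E'
from h import *
a=optics.capture('scene')[:,:,::-1];b=optics.capture('wrist')[:,:,::-1]
p=proj('scene',[.5178,-.178,.078]);print(p);u,v=int(p[0])-32,int(p[1])-28
o=np.hstack([cv2.resize(np.ascontiguousarray(a[v:v+48,u:u+64]),(400,300),interpolation=cv2.INTER_CUBIC),cv2.resize(np.ascontiguousarray(b[110:260,155:355]),(400,300),interpolation=cv2.INTER_CUBIC)])
cv2.imwrite('pics/fin.png',cv2.convertScaleAbs(o,alpha=1.4))
E
```

```text
14.38 pos [ 51.81 -17.8   11.12] jaw 2.0656 tilt [0.004 0.001] F [-9.8  4.6 33.3] M [1.1  2.48 0.08] w 0.0216 j7 2.38
[325.74374346 230.95046366]
```

View pics/fin.png

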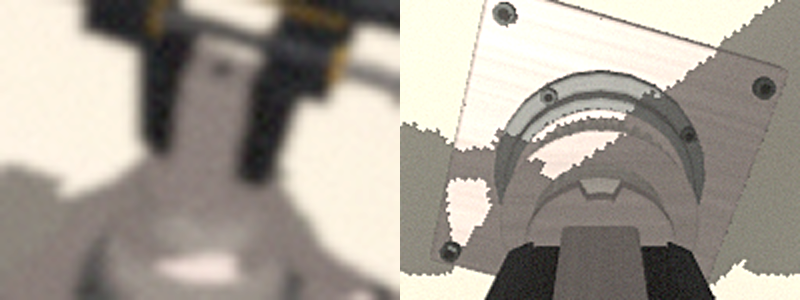

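The collar rests on the hub face and its notch lies over the keyway; z stopped rigidly at 0.111, which is the predicted home height. I'll ease the side load and settle the final push.

>>> apply_moves(
  series=[
    [-0.12, 0.04, -0.1, -0.001, 0.004, 0],
    [-0.12, 0.04, -0.12, -0.001, 0.004, 0],
    [-0.12, 0.04, -0.14, -0.001, 0.004, 0],
    [-0.12, 0.04, -0.14, -0.001, 0.004, 0],
  ],
)

```text
clock: 14.98
tcp_pos: [0.5181, -0.1776, 0.1115]
ee_rot: [0.768, -3.043, 0.008]
force: [-2.7, 1.0, 12.5]
gripper_width: 0.0217
```

```bash
python3 st.py
```

```text
14.97 pos [ 51.81 -17.76  11.15] jaw 2.0654 tilt [-0.0013 -0.0055] F [-2.7  1.  12.5] M [ 0.29  0.64 -0.01] w 0.0217 j7 2.37
```

>>> apply_moves(
  series=[
    [-0.05, 0, -0.2, 0.004, 0, 0],
    [-0.05, 0, -0.22, 0, 0, 0],
    [-0.05, 0, -0.22, 0, 0, 0],
    [-0.05, 0, -0.22, 0, 0, 0],
  ],
)

```text
clock: 15.48
tcp_pos: [0.5181, -0.1778, 0.1113]
ee_rot: [-0.768, 3.044, -0.002]
force: [-7.4, 3.2, 25.0]
gripper_width: 0.0219
```

```bash
python3 st.py; python3 -c "
from h import *
import time
for i in range(3): optics.capture('scene')
exec(open('st.py').read())"
```

```text
15.47 pos [ 51.81 -17.78  11.13] jaw 2.0654 tilt [ 0.0025 -0.0007] F [-7.4  3.2 25. ] M [0.81 1.76 0.06] w 0.0219 j7 2.38
15.62 pos [ 51.81 -17.79  11.14] jaw 2.0654 tilt [ 0.0026 -0.0008] F [-8.   3.3 25.5] M [0.8  1.82 0.05] w 0.0216 j7 2.38
```

```bash
python3 -c "
from h import *
print(bot.finish_job())
exec(open('st.py').read())"
```

```text
the job is handed in; nothing more can be done
None
the job is handed in; nothing more can be done
```

I gripped the keyed shaft by its square end, lifted it straight out of the rack and started its nose in the bore. With the key touching the hub face, I turned it about 0.25 rad until the key dropped into the keyway. I then pushed it down against the spring to a hard stop, and handed the job in at 15.6 s, still gripping and pressing.

**Last checks:**
- **Height:** the gripper stood at z = 0.1113–0.1114 m, matching the predicted home height of 0.1114 m. The reading did not drop further as the push rose to 33 N.
- **Force:** a steady push of about 25 N (about 28 N allowing for the shaft's weight), well over the spring's 13 N. It held for 0.15 s at the last target.
- **Pictures:** taken about a second before handing in. They showed the collar on the hub face with its notch over the keyway. The collar edge was blurred in the scene view, so "flush" rests mainly on the height and the hard stop.

**What did not go cleanly:**
- A side load of about 8 N remained while pressing. My attempt to ease it also dropped the push to about 12 N, so I pressed again and the side load came back.
- I did not take another picture of the spindle and bench tools at the end, but nothing was moved near them and no contact was felt there.

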